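# Sweep the brass offcuts off the cutting mat into the scrap tray

## Task

Clear the cutting mat of scrap: with the fingertips, gently sweep the three solid brass offcuts along the mat and into the open-fronted scrap tray beside it, until each lies wholly inside the tray. Only slide them, never pick up, pinch or flick them, and leave the finished brass ring, the paste jar, the spray bottle and the wire brush where they stand.

Things in the scene. Friction and masses are not known exactly. Their poses are not given: they have to be found in the camera images.
- mat: A3 cutting mat, dark with a pale printed grid, 297 mm along its x, 420 mm along its y, 3 mm thick, fixed to the bench. Origin: centre of its underside, at bench height. Its z is up; its +y points at the tray. The offcuts, ring and jar stand on its top; offcuts and ring in two rows along y, near x = -75 and +75 mm.
- tray: fixed aluminium scrap tray, axes parallel to the mat's, 240 mm in x, 160 mm in y. Walls 2 mm thick, 24 mm high at both x ends and the +y end; none on the -y side: this open mouth, 236 mm wide, meets the mat's +y edge (1 mm gap). Floor 2 mm thick, its top 1 mm below the mat's, so parts slide straight in. Origin: centre of its underside; mouth 80 mm from it in -y, back wall's inside 78 mm in +y.
- round_offcut: brass offcut: slice of round bar lying flat, diameter 26 mm, 12 mm high, about 54 g. Origin: centre of its underside; z up at the start.
- square_offcut: brass offcut: end of square bar, 26 mm along its x, 16 mm wide (y) and 16 mm high, about 56 g. Origin: centre of its underside; z up at the start; any yaw.
- flat_offcut: brass offcut: end of flat bar, 30 mm along its x, 20 mm wide (y) and 10 mm high, about 51 g. Origin: centre of its underside; z up at the start; any yaw.
- ring: finished brass finger ring lying flat on the mat, outside diameter 26 mm, hole 20 mm, 9 mm high, 17 g, farther from the tray than the offcut in its row. It stays. Origin: centre of its underside.
- jar: low glass paste jar with a black screw lid, diameter 42 mm, 28 mm high, 60 g, standing on the mat between the two rows of small parts. It stays. Origin: centre of its underside.
- bottle: small clear spray bottle with a black pump head, diameter 30 mm, 95 mm high, 50 g, standing on the bench beyond the mat's far (+x) edge. It stays. Origin: centre of its underside.
- brush: wire brush with a black handle, about 170 mm long (x from -93 to +76 mm), 19 mm wide, 13 mm high, lying on its side on the bench, bristles towards -y, beyond the mat's -y edge (the edge away from the tray), roughly along the mat's x. It stays. Origin: under its neck, at bench height.

How it is judged:
At the end, for the whole second after the job is handed in: All three offcuts lie at rest on the tray's floor, each with its centre at least 16 mm inside the open mouth and within the walls; the ring, jar, bottle and brush are within 12 mm of where they began and still upright (x of round_offcut in the frame of tray between -0.116 and 0.116 m and y of round_offcut in the frame of tray between -0.064 and 0.078 m and z of each of round_offcut, square_offcut, flat_offcut in the frame of tray below 0.022 m and linear speed of each of round_offcut, square_offcut, flat_offcut below 0.02 m/s and x of square_offcut in the frame of tray between -0.116 and 0.116 m and y of square_offcut in the frame of tray between -0.064 and 0.078 m and x of flat_offcut in the frame of tray between -0.116 and 0.116 m and y of flat_offcut in the frame of tray between -0.064 and 0.078 m and distance of each of ring, jar, bottle, brush from where it was at the start of the episode below 0.012 m and angle between each of ring, jar, bottle's own z axis and vertical below 0.2 rad); the robot touches nothing.
It fails at once if an offcut is lifted off the mat or tray (its underside's centre more than 25 mm above the bench) (height (world z) of any of round_offcut, square_offcut, flat_offcut above 0.025 m).
It fails at once if an offcut is pinched, pressed or jammed hard (over 15 N from the fingers) (contact force between the fingers and round_offcut above 15 N or contact force between the fingers and square_offcut above 15 N or contact force between the fingers and flat_offcut above 15 N).
It fails at once if an offcut is flicked or knocked along (faster than 0.8 m/s) (linear speed of any of round_offcut, square_offcut, flat_offcut above 0.8 m/s).
It fails at once if the ring, jar, bottle or brush is shifted by more than 12 mm or tipped (distance of any of ring, jar, bottle, brush from where it was at the start of the episode above 0.012 m or angle between any of ring, jar, bottle's own z axis and vertical above 0.4 rad).
It also fails if it takes over 58 s, if anything falls off the work surface, if the arm or the gripper's body presses on something with over 40 N, if the wrist force passes 120 N, or if a joint passes its speed limit or range.

## Robot

A 6-joint arm with a two-finger parallel gripper is mounted at the origin on the work surface. World frame = base frame: x ahead of the robot, y to its left, z up, the work surface at z = 0. Lengths are in m, angles in rad, forces in N, time in s.
With the tool pointing down it reaches from about 0.35 to 0.775 m from the base axis. Payload 5.5 kg.
Tool frame: the origin (TCP) lies midway between the tips of the shut fingers; the grasp point (between the pads) lies 19 mm behind it; z points along the fingers, y is the line along which they close (so a half turn about z gives the same grasp; the last joint's range is limited). The gripper opens to 85 mm and grips with 20 to 120 N. Pads are 22 mm wide; open, the fingers measure 114 mm over their backs; the gripper's body (76 mm by 85 mm) begins 54 mm behind the grasp point. The pads swing forward as they close: fully open they stand 13 mm farther back than shut.
Start: joints at [1.114, 0.313, 0.046, 1.304, 0, 1.431], TCP at [0.179, 0.546, 0.231] pointing down, gripper open.
Joint ranges: [-2.76, 2.76], [-0.86, 1.69], [-1.03, 1.26], [-2.2, 2.34], [-1.47, 1.5], [-3.14, 3.14]. Speed limits (rad/s): [2.57, 2.57, 3.14, 3.14, 3.14, 3.14].

## Interface

Orientations are given as a unit quaternion [w, x, y, z].
In Python, from workcell import get_state, read_camera, camera_info, hand_in, recognise gives the robot as it stands.
- The arm moves only by the tool arm_command, never from a script. Its argument "moves" is one flat list of numbers, 7 for each row, row after row: the opening, from -1 (shut) to 1 (fully open), then the shift along the tool's x, y, z in mm, then the turn, a rotation vector about the tool's x, y, z in rad. A call has 1 to 8 rows; each row shifts and turns the commanded pose from where the row before left it, along the tool's axes as they then stand; what a row does not reach is not made up. A row lasts 1/8 s, in which the tool goes at most 62.5 mm and 10.7 degrees, less where a joint would pass 70% of its speed; a pose out of reach is approached as far as the arm can. A call with a gripper value outside its range is refused whole. The fingers move at their own pace and stop on an object; "newtons" is the grip in N (left out, the last holds). Time passes only in rows, so rows that do not move let the fingers close. It gives the time, the measured TCP pose, the force, the opening and the grip force at its end, in the units of the state.
- get_state(): the state, without advancing time (a new reading comes with each control period).
- read_camera(name): name is "scene" or "side" or "wrist"; returns (picture, depth): 384x512x3 uint8, blue, green, red; 384x512 float32, m along the optical axis (not along the pixel's ray), 0 where there is no reading.
- camera_info(name): a dict with "fovy" (degrees; the focal length in pixels is half the picture's height over the tangent of half this angle, whatever the lens; pixels are square), "cx", "cy" (the principal point, pixels), "k1" (the pictures are not rectified: a ray, as slopes to the right and down, at radius r is drawn at 1 + k1 r^2 times it, then the intrinsics apply), "eye" and "orientation" of the camera in the world; the wrist camera has in their place "tool_from_camera" (4x4, takes a point from camera to tool coordinates, whose origin is the TCP and whose axes are the flange's). Camera axes: x right, y down, z forward; pixel columns grow to the right and rows downward; lengths in m; the calibration is good to about 2 mm. A picture is of the moment at which its call begins: read the wrist's pose just before it. camera_info takes no time and is no camera call.
- hand_in(): hands the job in; it is judged then, once.
Trained networks look in the newest picture that a camera, given by its name, has taken for a name from the list of things; names that differ only in an ending like _2 or _b are one class to them, and where a whole thing is asked for, a point or a joint stands for the part that bears it (a point fixed in the world has none). Each returns a list of dicts, best first, with "confidence" (0 to 1); they miss things now and then, are a little off and sometimes report something else, mostly with a low value. They report only what shows in the picture. A call takes as long as a camera call.
- recognise(camera, label): "point" ([column, row] in pixels, amid what is visible of it).
The state is a dict: "clock": time; "joint_pos": joint angles; "qvel": joint speeds; "tau": joint torques, N m; "tcp_pos": TCP position; "orientation": TCP orientation; "wrist_force": force on the tool from outside, world axes, zero at the start; "ft_torque": the same for the moment, N m; "finger_gap": finger opening in m; "grip_force": force on a finger pad.
Only numpy, scipy, OpenCV 4.12 (cv2) and the standard library are available. Lean on these libraries where they do the work, as an engineer would, in place of code of your own. Each camera call takes 0.05 s, during which the arm holds its last target. There are 200 camera calls.

## Working session

There is one attempt and no reset: what is moved stays moved. The work goes in short steps, Python scripts to look and compute and a tool call to move; the robot and the scene stay as the last step left them, time stands still between calls to the robot, and variables do not carry over. Pictures are saved under pics/ and viewed, at most 10 in all, crops included, and the job is handed in when it is done.

Besides the shell and the picture viewer there is one more tool, called in YAML: its name, and indented under it one key for each argument. arm_command: Moves the arm, as the interface text tells. Its arguments: {"type":"object","properties":{"moves":{"type":"array"},"newtons":{"type":"number"}},"required":["moves"]}

```bash
mkdir -p pics; cat > h.py <<'E'
import numpy as np, cv2
from scipy.spatial.transform import Rotation as R
from workcell import *
def quat(q): return R.from_quat([q[1],q[2],q[3],q[0]])
def pose(name):
    c=camera_info(name)
    if 'eye' in c: 
        o=np.array(c['orientation']); M=quat(o).as_matrix() if o.shape==(4,) else o
        return c,M,np.array(c['eye'])
    s=get_state(); T=np.eye(4); T[:3,:3]=quat(s['orientation']).as_matrix(); T[:3,3]=s['tcp_pos']
    T=T@np.array(c['tool_from_camera']); return c,T[:3,:3],T[:3,3]
def ray(c,px):
    f=192/np.tan(np.radians(c['fovy'])/2)
    K=np.array([[f,0,c['cx']],[0,f,c['cy']],[0,0,1]])
    d=(np.array(px,float)-[c['cx'],c['cy']])/f; u=d.copy()
    for _ in range(30): u=d/(1+c['k1']*(u@u))
    return np.array([u[0],u[1],1])
def onplane(P,px,z):
    c,M,e=P; r=M@ray(c,px); return e+r*(z-e[2])/r[2]
E
python3 - <<'E'
from h import *
s=get_state(); print(s['clock'],s['tcp_pos'],s['orientation'])
H=dict(round_offcut=.009,square_offcut=.011,flat_offcut=.008,ring=.0075,jar=.017,bottle=.05,brush=.006,tray=.002,mat=.003)
for n in ['scene','side','wrist']:
    P=pose(n); print(n,{k:np.round(v,3).tolist() if not isinstance(v,str) else v for k,v in P[0].items()})
    im,d=read_camera(n); cv2.imwrite(f'pics/{n}.png',im); np.save(f'{n}_d.npy',d)
    for k,z in H.items():
        for r in recognise(n,k)[:2]: print(k,np.round(r['confidence'],2),np.round(r['point'],0),np.round(onplane(P,r['point'],z),3))
E
```

```text
0.0 [0.17890999 0.54591758 0.23039301] [-2.74443730e-04  1.57723615e-01  9.87482869e-01 -8.77272643e-04]
scene {'fovy': 53.857, 'cx': 262.241, 'cy': 194.272, 'k1': 0.033, 'eye': [0.961, -0.353, 0.685], 'orientation': [-0.274, 0.862, 0.408, -0.121]}
round_offcut 0.59 [233. 167.] [ 0.504 -0.049  0.009]
square_offcut 0.48 [283. 208.] [ 0.661 -0.035  0.011]
square_offcut 0.45 [275. 279.] [ 0.77  -0.151  0.011]
flat_offcut 0.6 [186. 255.] [ 0.622 -0.253  0.008]
ring 0.64 [175. 186.] [ 0.466 -0.182  0.007]
jar 0.81 [268. 181.] [ 0.59  -0.016  0.017]
brush 0.91 [109. 260.] [ 0.537 -0.374  0.006]
brush 0.39 [286. 206.] [ 0.658 -0.024  0.006]
tray 0.58 [274. 279.] [ 0.766 -0.15   0.002]
mat 0.93 [215. 214.] [ 0.579 -0.154  0.003]
side {'fovy': 43.269, 'cx': 250.939, 'cy': 190.888, 'k1': -0.194, 'eye': [0.195, -0.596, 0.878], 'orientation': [-0.309, 0.889, -0.32, 0.107]}
round_offcut 0.64 [209. 215.] [ 0.51  -0.057  0.009]
ring 0.44 [232. 267.] [ 0.468 -0.192  0.007]
jar 0.74 [224. 184.] [ 0.586 -0.014  0.017]
bottle 0.78 [332. 177.] [ 0.768 -0.176  0.05 ]
brush 0.81 [308. 319.] [ 0.51  -0.373  0.006]
tray 0.66 [189. 138.] [0.616 0.173 0.002]
mat 0.8 [252. 232.] [ 0.556 -0.15   0.003]
wrist {'fovy': 69.191, 'cx': 250.886, 'cy': 187.211, 'k1': -0.068, 'tool_from_camera': [[-0.001, -0.951, -0.308, 0.079], [1.0, -0.0, -0.001, -0.0], [0.0, -0.308, 0.951, -0.142], [0.0, 0.0, 0.0, 1.0]]}
tray 0.82 [106. 377.] [0.498 0.145 0.002]
mat 0.58 [ 78. 381.] [0.495 0.081 0.003]
```

```bash
python3 -c "
import cv2
a=cv2.imread('pics/scene.png')[60:340,60:460];cv2.imwrite('pics/s2.png',cv2.resize(a,None,fx=2,fy=2))
a=cv2.imread('pics/side.png')[80:360,100:400];cv2.imwrite('pics/d2.png',cv2.resize(a,None,fx=2,fy=2))"
```

```text
(no output)
```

View pics/s2.png

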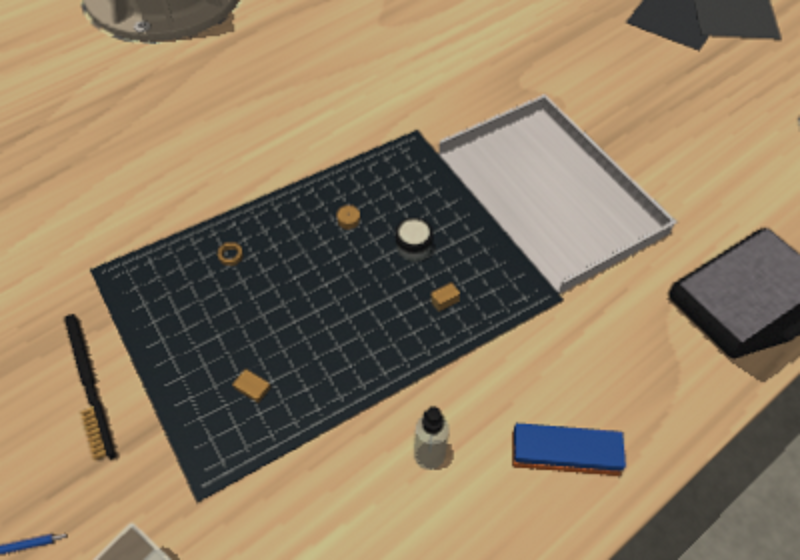

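View pics/d2.png

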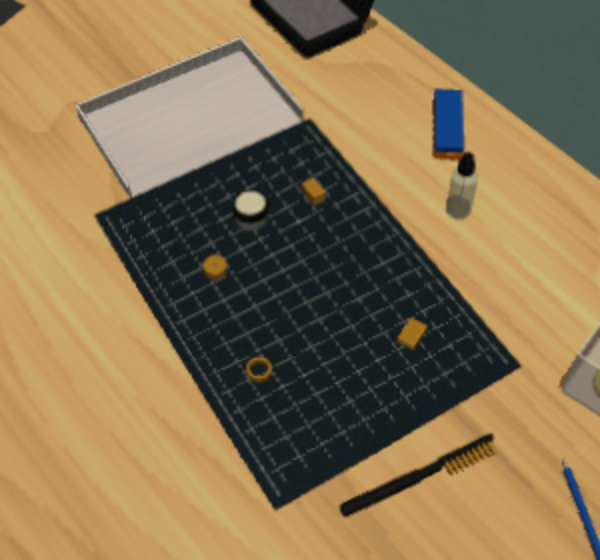

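The scene view shows the ring at full-image pixel (175,186), the round offcut at (234,167), the square at (282,207), the flat at (186,252) and the jar at (267,178). The side view agrees. Next I segment the brass and fit the mat corners.

```bash
python3 - <<'E'
from h import *
seeds={'scene':dict(round=(234,167),square=(282,207),flat=(186,252),ring=(175,186)),
'side':dict(round=(207,213),square=(257,175),flat=(306,246),ring=(229,265))}
Z=dict(round=.009,square=.011,flat=.008,ring=.0075)
res={}
for n in seeds:
    P=pose(n); im=cv2.imread(f'pics/{n}.png'); d=np.load(f'{n}_d.npy'); hsv=cv2.cvtColor(im,cv2.COLOR_BGR2HSV)
    # mat: dark large component
    g=((hsv[...,2]<125)&~((hsv[...,0]<25)&(hsv[...,1]>90))).astype(np.uint8); 
    g=cv2.morphologyEx(g,cv2.MORPH_CLOSE,np.ones((5,5)));g=cv2.morphologyEx(g,cv2.MORPH_OPEN,np.ones((5,5)))
    _,lab=cv2.connectedComponents(g); q=(220,215) if n=='scene' else (252,225)
    cn=max(cv2.findContours((lab==lab[q[1],q[0]]).astype(np.uint8),0,1)[0],key=cv2.contourArea)[:,0]
    W=np.array([onplane(P,p,.003)[:2] for p in cn]); (c,sz,a)=cv2.minAreaRect((W*1000).astype(np.float32)); print(n,'mat',np.round(c,1),np.round(sz,1),round(a,2))
    br=((hsv[...,0]<28)&(hsv[...,1]>90)&(hsv[...,2]>70)).astype(np.uint8)
    m2=np.zeros_like(br)
    m2=cv2.fillPoly(m2,[cv2.convexHull(cn)],1)&br
    _,lab,st,ce=cv2.connectedComponentsWithStats(m2,connectivity=8)
    for k,p in seeds[n].items():
        i=min((i for i in range(1,len(st)) if st[i,4]>15),key=lambda i:np.hypot(*(ce[i]-p)))
        ys,xs=np.where(lab==i)
        w=np.array([onplane(P,q,Z[k])[:2] for q in zip(xs,ys)])
        # depth points
        pts=np.array([P[2]+P[1]@(ray(P[0],q)*d[q[1],q[0]]) for q in zip(xs,ys) if d[q[1],q[0]]>0])
        (rc,rs,ra)=cv2.minAreaRect((w*1000).astype(np.float32))
        print(n,k,len(xs),'mask mean',np.round(w.mean(0)*1000,1),'depth mean',np.round(np.median(pts,0)*1000,1),'rect',np.round(rc,0),np.round(rs,0),round(ra))
E
```

```text
scene mat [ 564.4 -116.7] [433.4 298.2] 81.78
scene round 107 mask mean [506.9 -49.7] depth mean [510.4 -51.3  13.5] rect [508. -51.] [25. 32.] 52
scene square 124 mask mean [659.2 -35.5] depth mean [661.4 -37.6  17.5] rect [660. -36.] [32. 24.] 81
scene flat 163 mask mean [ 615.4 -251.2] depth mean [ 617.2 -251.9   12.3] rect [ 615. -251.] [32. 21.] 17
scene ring 78 mask mean [ 465.2 -181.1] depth mean [ 463.7 -180.5    8.6] rect [ 465. -181.] [27. 27.] 17
side mat [ 563.6 -120.4] [427.4 296.3] 81.88
side round 120 mask mean [510.3 -49.5] depth mean [508.  -53.3  15.1] rect [510. -50.] [30. 28.] 13
side square 96 mask mean [663.3 -37. ] depth mean [660.  -41.5  18.6] rect [662. -37.] [37. 23.] 82
side flat 139 mask mean [ 618.2 -251.7] depth mean [ 615.5 -254.    13. ] rect [ 618. -252.] [34. 22.] 19
side ring 83 mask mean [ 468.4 -181.9] depth mean [ 467.9 -182.8   11.2] rect [ 468. -182.] [28. 25.] 52
```

arm_command:
  moves: [-0.76, -35.5, -35, 10, 0, 0, 0.1745, -0.76, -41, -28.5, 10, 0, 0, 0.1745, -0.76, -45.5, -21, 10, 0, 0, 0.1745, -0.76, -48.5, -12.5, 10, 0, 0, 0.1745, -0.76, -50, -4, 10, 0, 0, 0.1745, -0.76, -50, 4.5, 10, 0, 0, 0.1745, -0.76, -48, 13, 10, 0, 0, 0.1745, -0.76, -45, 21.5, 10, 0, 0, 0.1745]
  newtons: 20

```text
clock: 2.5
tcp_pos: [0.3626, 0.1893, 0.1513]
orientation: [0.0, 0.757, 0.653, 0.001]
wrist_force: [1.6, 1.0, -0.6]
finger_gap: 0.0105
grip_force: 0.0
```

```bash
cat >> h.py <<'E'
a=np.radians(81.8); MY=np.array([np.cos(a),np.sin(a)]); MX=np.array([MY[1],-MY[0]]); MC=np.array([.564,-.120])
def mat(w): d=np.array(w[:2])-MC; return np.round(1000*np.array([d@MX,d@MY]),1)
def st():
    s=get_state(); M=quat(s['orientation']).as_matrix()
    print('t',s['clock'],'mat',mat(s['tcp_pos']),'z',np.round(s['tcp_pos'][2]*1000,1),'yaw err',round(81.8-np.degrees(np.arctan2(M[1,0],M[0,0])),2),'tilt',np.round(M[:2,2],4),'gap',round(s['finger_gap'],4),'F',np.round(s['wrist_force'],1),'j',np.round(s['joint_pos'],2))
E
python3 - <<'E'
from h import *
st()
for n,pts in dict(scene=[(280,132),(332.5,108.5),(396.5,170.5),(341,203)],side=[(138,132),(221,99),(251,134)]).items():
    P=pose(n)
    for p in pts: print(n,p,mat(onplane(P,p,.024)))
for n,pts in dict(scene=[(106,195),(268,125.5),(340.5,209),(159,309)],side=[(148.5,187.5),(255,140),(360,263),(238,334)]).items():
    P=pose(n)
    for p in pts: print(n,p,mat(onplane(P,p,.003)))
E
```

```text
t 2.5 mat [-243.5  277.4] z 151.3 yaw err 0.26 tilt [0.0012 0.0005] gap 0.0105 F [ 1.6  1.  -0.6] j [ 0.28  0.04 -0.49  1.04  0.    2.  ]
scene (280, 132) [-95.1 205.5]
scene (332.5, 108.5) [-95.9 364.4]
scene (396.5, 170.5) [137.2 365.1]
scene (341, 203) [142.8 204.3]
side (138, 132) [-99.7 365.2]
side (221, 99) [138.8 361.7]
side (251, 134) [138.3 206.9]
scene (106, 195) [-145.2 -210.4]
scene (268, 125.5) [-145.9  203.8]
scene (340.5, 209) [145.4 205.8]
scene (159, 309) [ 146.2 -209.1]
side (148.5, 187.5) [-145.2  202.1]
side (255, 140) [146.6 201.5]
side (360, 263) [ 147.5 -214.4]
side (238, 334) [-146.3 -214. ]
```

arm_command:
  moves: [-0.76, -43, 30, 12, 0, 0, 0, -0.76, -43, 30, 12, 0, 0, 0, -0.76, -43, 30, 12, 0, 0, 0, -0.76, -43, 30, 12, 0, 0, 0, -0.76, -43, 30, 12, 0, 0, 0, -0.76, -42, 29, 12, 0, 0, 0, -0.76, 0, 0, 40, 0, 0, 0, -0.76, 0, 0, 0, 0, 0, 0]

```text
clock: 3.5
tcp_pos: [0.4999, -0.0888, 0.0368]
orientation: [-0.003, 0.756, 0.655, -0.002]
wrist_force: [0.4, -0.3, 0.3]
finger_gap: 0.0099
grip_force: 0.0
```

```bash
python3 - <<'E'
from h import *
st()
for n in ['side','wrist']:
    im,d=read_camera(n); cv2.imwrite(f'pics/{n}1.png',im)
a=cv2.imread('pics/side1.png')[80:360,100:400]; b=cv2.imread('pics/wrist1.png')
cv2.imwrite('pics/c1.png',np.hstack([cv2.resize(a,(400,373)),cv2.resize(b,(400,300))[:300] if 0 else cv2.copyMakeBorder(cv2.resize(b,(400,300)),0,73,0,0,0)]))
P=pose('wrist')
for k,z in dict(round_offcut=.009,jar=.017,ring=.0075,square_offcut=.011).items():
    for r in recognise('wrist',k)[:1]: print(k,r['confidence'],r['point'],mat(onplane(P,r['point'],z)))
E
```

```text
t 3.5 mat [-67.9  21.8] z 36.8 yaw err 0.01 tilt [-0.0063  0.0023] gap 0.0099 F [ 0.4 -0.3  0.3] j [-0.33  0.34 -0.43  0.81  0.    1.38]
round_offcut 0.76 [256.5, 164.1] [-62.   60.1]
jar 0.7 [383.8, 91.7] [ 10.5 104.8]
square_offcut 0.71 [494.2, 113.1] [87.9 94.6]
```

View pics/c1.png

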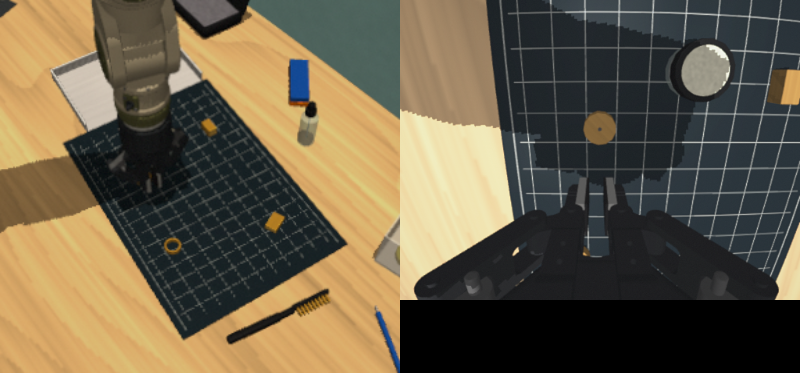

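The side view shows the gripper behind the round offcut and clear of the ring. The wrist view shows the round centred ahead of both fingertips (about (256,164) full frame), with the jar and square off to the right.

arm_command:
  moves: [-0.76, 0, 4, 14, 0, 0, 0, -0.76, 0, 0, 14, 0, 0, 0, -0.76, 0, 0, 0, 0, 0, 0, -0.76, 5, 0, 0, 0, 0, 0, -0.76, 5, 0, 0, 0, 0, 0, -0.76, 5, 0, 0, 0, 0, 0, -0.76, 5, 0, 0, 0, 0, 0, -0.76, 7, 0, 0, 0, 0, 0]

```text
clock: 4.8
tcp_pos: [0.5107, -0.0626, 0.0115]
orientation: [0.0, 0.756, 0.655, 0.0]
wrist_force: [0.0, -0.6, -0.8]
finger_gap: 0.0105
grip_force: 0.2
```

```bash
python3 -c "
from h import *
st()"
```

```text
t 4.8 mat [-61.   49.2] z 11.5 yaw err -0.06 tilt [ 0.0004 -0.0002] gap 0.0105 F [ 0.  -0.6 -0.8] j [-0.28  0.37 -0.45  0.74 -0.    1.43]
```

arm_command:
  moves: [-0.76, -5, 0, 2, 0, 0, 0, -0.76, 0, 0, 3, 0, 0, 0, -0.76, 5, 0, 0, 0, 0, 0, -0.76, 7, 0, 0, 0, 0, 0, -0.76, 10, 1, 0, 0, 0, 0, -0.76, 13, 1, 0, 0, 0, 0, -0.76, 15, 1, 0, 0, 0, 0, -0.76, 15, 1, 0, 0, 0, 0]

```text
clock: 5.8
tcp_pos: [0.5232, -0.0028, 0.0063]
orientation: [-0.0, 0.755, 0.655, 0.0]
wrist_force: [0.9, 0.1, -0.7]
finger_gap: 0.0098
grip_force: 0.1
```

```bash
python3 - <<'E'
from h import *
st()
im,d=read_camera('wrist'); cv2.imwrite('pics/w2.png',im)
P=pose('wrist')
for r in recognise('wrist','round_offcut')[:2]: print(r['confidence'],r['point'],mat(onplane(P,r['point'],.009)))
E
```

```text
t 5.8 mat [-57.1 110.2] z 6.3 yaw err -0.09 tilt [0.0002 0.0002] gap 0.0098 F [ 0.9  0.1 -0.7] j [-0.16  0.4  -0.43  0.74  0.    1.55]
0.93 [252.6, 208.4] [-56.  132.8]
0.4 [334.6, 23.7] [-19.1 223.1]
```

View pics/w2.png

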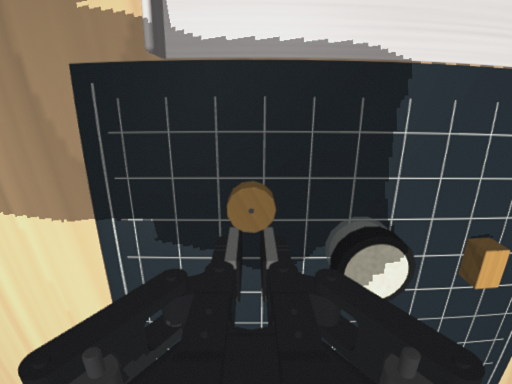

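The round offcut sits at (252,208) in the wrist view, right against both fingertips. The jar is clear to the right, so I continue.

arm_command:
  moves: [-0.76, 12, 0, 0, 0, 0, 0, -0.76, 17, 0, 0, 0, 0, 0, -0.76, 19, 0, 0, 0, 0, 0, -0.76, 19, 0, 0, 0, 0, 0, -0.76, 19, 0, 0, 0, 0, 0, -0.76, 15, 0, 0, 0, 0, 0, -0.76, 10, 0, 0, 0, 0, 0, -0.76, 6, 0, 0, 0, 0, 0]

```text
clock: 6.9
tcp_pos: [0.5395, 0.1123, 0.0063]
orientation: [0.0, 0.755, 0.655, -0.0]
wrist_force: [0.7, -1.7, -0.5]
finger_gap: 0.0103
grip_force: 0.3
```

```bash
python3 - <<'E'
from h import *
st()
im,d=read_camera('wrist'); P=pose('wrist')
for k,z in dict(round_offcut=.008,square_offcut=.011,jar=.017).items():
    for r in recognise('wrist',k)[:1]: print(k,r['confidence'],r['point'],mat(onplane(P,r['point'],z)))
E
```

```text
t 6.9 mat [-57.3 226.5] z 6.3 yaw err -0.09 tilt [-0.     -0.0001] gap 0.0103 F [ 0.7 -1.7 -0.5] j [ 0.06  0.44 -0.36  0.77 -0.    1.77]
round_offcut 0.7 [253.5, 206.3] [-55.7 248.9]
```

arm_command:
  moves: [-0.76, -15, 0, 0, 0, 0, 0, -0.76, 0, 0, -30, 0, 0, 0, -0.76, 0, 0, -40, 0, 0, 0, -0.76, -39, 35, 0, 0, 0, 0, -0.76, -39, 35, 0, 0, 0, 0, -0.76, -39, 36, 0, 0, 0, 0, -0.76, -39, 36, 0, 0, 0, 0, -0.76, 0, 0, 20, 0, 0, 0]

```text
clock: 8.1
tcp_pos: [0.6592, -0.0837, 0.0576]
orientation: [0.003, 0.757, 0.653, 0.001]
wrist_force: [-0.1, -0.2, -0.4]
finger_gap: 0.0098
grip_force: 0.0
```

```bash
python3 - <<'E'
from h import *
st()
im,d=read_camera('wrist'); cv2.imwrite('pics/w3.png',im); P=pose('wrist')
for k,z in dict(round_offcut=.008,square_offcut=.011,jar=.017).items():
    for r in recognise('wrist',k)[:1]: print(k,r['confidence'],r['point'],mat(onplane(P,r['point'],z)))
E
```

```text
t 8.1 mat [89.  49.5] z 57.6 yaw err 0.27 tilt [ 0.0058 -0.0023] gap 0.0098 F [-0.1 -0.2 -0.4] j [-0.25  0.57  0.01  1.   -0.    1.47]
square_offcut 0.93 [244.3, 149.7] [80.8 96.3]
jar 0.89 [119.4, 134.1] [  0.3 108.3]
```

View pics/w3.png

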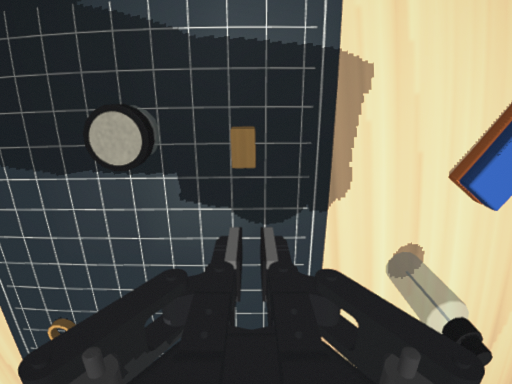

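The square is at (243,148) with its long side along the push direction and its 16 mm face towards the fingers. The bottle at (430,300) is well clear. I'll narrow the gap, descend and re-measure once settled.

arm_command:
  moves: [-0.92, 0, 0, 20, 0, 0, 0, -0.92, 0, 0, 20, 0, 0, 0, -0.92, 0, 0, 5, 0, 0, 0, -0.92, 0, 0, 0, 0, 0, 0]

```text
clock: 8.8
tcp_pos: [0.6558, -0.0773, 0.0119]
orientation: [0.0, 0.755, 0.655, 0.0]
wrist_force: [0.6, -1.0, 0.7]
finger_gap: 0.0032
grip_force: 0.0
```

```bash
python3 - <<'E'
from h import *
st()
im,d=read_camera('wrist'); P=pose('wrist')
for k,z in dict(round_offcut=.008,square_offcut=.011,jar=.017).items():
    for r in recognise('wrist',k)[:1]: print(k,r['confidence'],r['point'],mat(onplane(P,r['point'],z)))
E
```

```text
t 8.8 mat [84.8 55.4] z 11.9 yaw err -0.1 tilt [0.0002 0.    ] gap 0.0032 F [ 0.6 -1.   0.7] j [-0.24  0.61 -0.05  0.91  0.    1.47]
round_offcut 0.62 [90.0, 159.8] [ -2.8 102. ]
square_offcut 0.59 [252.3, 173.5] [86.2 94.9]
jar 0.81 [90.5, 158.8] [  2.9 104.4]
```

arm_command:
  moves: [-0.92, 4, 1, 5, 0, 0, 0, -0.92, 5, 0, 0, 0, 0, 0, -0.92, 5, 0, 0, 0, 0, 0, -0.92, 5, 0, 0, 0, 0, 0, -0.92, 6, 0, 0, 0, 0, 0, -0.92, 8, 0, 0, 0, 0, 0, -0.92, 11, 0, 0, 0, 0, 0, -0.92, 11, 0, 0, 0, 0, 0]

```text
clock: 10.0
tcp_pos: [0.6647, -0.0225, 0.0063]
orientation: [-0.0, 0.755, 0.655, 0.0]
wrist_force: [-0.2, 0.9, -0.7]
finger_gap: 0.0034
grip_force: 0.1
```

```bash
python3 - <<'E'
from h import *
st()
im,d=read_camera('wrist'); cv2.imwrite('pics/w4.png',im); P=pose('wrist')
for k,z in dict(square_offcut=.011).items():
    for r in recognise('wrist',k)[:1]: print(k,r['confidence'],r['point'],mat(onplane(P,r['point'],z)))
E
```

```text
t 10.0 mat [ 85.8 110.9] z 6.3 yaw err -0.07 tilt [0.0001 0.0002] gap 0.0034 F [-0.2  0.9 -0.7] j [-0.15  0.62 -0.04  0.91  0.    1.56]
square_offcut 0.74 [247.0, 208.5] [ 83.7 134.4]
```

View pics/w4.png

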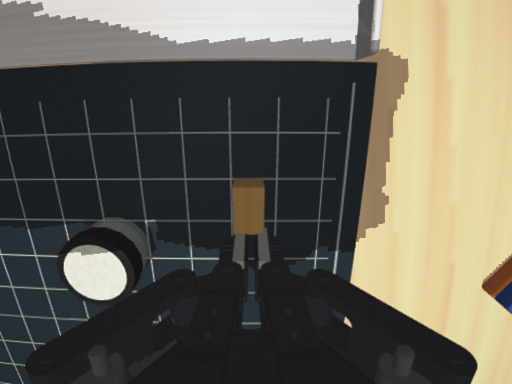

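The square at (247,208) is being pushed straight by both tips, clear of the jar. I continue into the tray.

arm_command:
  moves: [-0.92, 12, 0, 0, 0, 0, 0, -0.92, 17, 0, 0, 0, 0, 0, -0.92, 20, 0, 0, 0, 0, 0, -0.92, 21, 0, 0, 0, 0, 0, -0.92, 21, 0, 0, 0, 0, 0, -0.92, 21, 0, 0, 0, 0, 0, -0.92, 18, 0, 0, 0, 0, 0, -0.92, 12, 0, 0, 0, 0, 0]

```text
clock: 11.1
tcp_pos: [0.6849, 0.1186, 0.0063]
orientation: [0.0, 0.755, 0.655, 0.0]
wrist_force: [0.9, 0.5, 0.2]
finger_gap: 0.0036
grip_force: 0.3
```

```bash
python3 - <<'E'
from h import *
st()
im,d=read_camera('wrist'); P=pose('wrist')
for k,z in dict(square_offcut=.01,round_offcut=.008).items():
    for r in recognise('wrist',k)[:1]: print(k,r['confidence'],r['point'],mat(onplane(P,r['point'],z)))
E
```

```text
t 11.1 mat [ 85.6 253.4] z 6.3 yaw err -0.11 tilt [ 0.0001 -0.    ] gap 0.0036 F [0.9 0.5 0.2] j [ 0.06  0.67  0.06  0.96 -0.    1.77]
square_offcut 0.68 [247.8, 206.1] [ 84.  277.6]
round_offcut 0.6 [19.5, 245.5] [-54.2 250.2]
```

arm_command:
  moves: [-0.92, -15, 0, 0, 0, 0, 0, -0.76, 0, 0, -35, 0, 0, 0, -0.76, -30, 0, -35, 0, 0, 0, -0.76, -53, -3, 0, 0, 0, 0, -0.76, -54, -3, 0, 0, 0, 0, -0.76, -53, -3, 0, 0, 0, 0, -0.76, -54, -3, 0, 0, 0, 0, -0.76, -53, -3, 0, 0, 0, 0]

```text
clock: 12.25
tcp_pos: [0.6242, -0.193, 0.0765]
orientation: [0.0, 0.756, 0.654, -0.0]
wrist_force: [1.0, -0.0, 0.1]
finger_gap: 0.0103
grip_force: 0.0
```

arm_command:
  moves: [-0.76, -53, 0, 0, 0, 0, 0, -0.76, -40, 0, 0, 0, 0, 0, -0.76, -10, 0, 20, 0, 0, 0, -0.76, 0, 0, 20, 0, 0, 0, -0.76, 0, 0, 0, 0, 0, 0]

```text
clock: 12.88
tcp_pos: [0.6085, -0.2905, 0.0333]
orientation: [-0.003, 0.756, 0.655, -0.001]
wrist_force: [-0.2, 0.1, -0.6]
finger_gap: 0.0103
grip_force: 0.0
```

```bash
python3 - <<'E'
from h import *
st()
im,d=read_camera('wrist'); cv2.imwrite('pics/w5.png',im); P=pose('wrist')
for k,z in dict(flat_offcut=.008).items():
    for r in recognise('wrist',k)[:2]: print(k,r['confidence'],r['point'],mat(onplane(P,r['point'],z)))
E
```

```text
t 12.875 mat [  68.4 -162.4] z 33.3 yaw err -0.02 tilt [-0.0049  0.0033] gap 0.0103 F [-0.2  0.1 -0.6] j [-0.56  0.62  0.03  0.99  0.    1.15]
flat_offcut 0.67 [255.5, 159.5] [  72.4 -120.7]
```

View pics/w5.png

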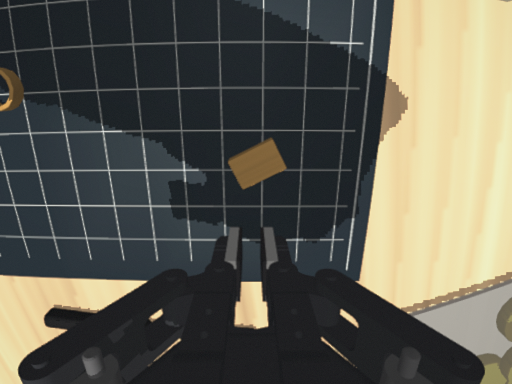

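The flat offcut is at (257,163), turned about 25°. Its rear corner at (245,188) faces the left finger, so a straight push will square it up.

arm_command:
  moves: [-0.76, 0, 2, 15, 0, 0, 0, -0.76, 0, 0, 14, 0, 0, 0, -0.76, 5, 0, 0, 0, 0, 0, -0.76, 5, 0, 0, 0, 0, 0, -0.76, 5, 0, 0, 0, 0, 0, -0.76, 5, 0, 0, 0, 0, 0, -0.76, 5, 0, 0, 0, 0, 0, -0.76, 6, 0, 0, 0, 0, 0]

```text
clock: 13.98
tcp_pos: [0.6177, -0.2608, 0.0075]
orientation: [0.0, 0.756, 0.655, 0.0]
wrist_force: [-0.9, -1.0, -0.0]
finger_gap: 0.0104
grip_force: 0.2
```

arm_command:
  moves: [-0.76, 7, 0, 0, 0, 0, 0, -0.76, 8, 0, 0, 0, 0, 0, -0.76, 10, 0, 0, 0, 0, 0, -0.76, 10, 0, 0, 0, 0, 0]

```text
clock: 14.48
tcp_pos: [0.6226, -0.2257, 0.0073]
orientation: [-0.0, 0.755, 0.655, 0.0]
wrist_force: [-0.8, -0.7, 0.8]
finger_gap: 0.0102
grip_force: 0.4
```

```bash
python3 - <<'E'
from h import *
st()
im,d=read_camera('wrist'); cv2.imwrite('pics/w6.png',im); P=pose('wrist')
for k,z in dict(flat_offcut=.008).items():
    for r in recognise('wrist',k)[:2]: print(k,r['confidence'],r['point'],mat(onplane(P,r['point'],z)))
E
```

```text
t 14.475 mat [ 73.  -96.2] z 7.3 yaw err -0.07 tilt [0.0001 0.0001] gap 0.0102 F [-0.8 -0.7  0.8] j [-0.47  0.62 -0.04  0.91  0.    1.24]
flat_offcut 0.73 [259.1, 206.8] [ 77.5 -73.4]
```

View pics/w6.png

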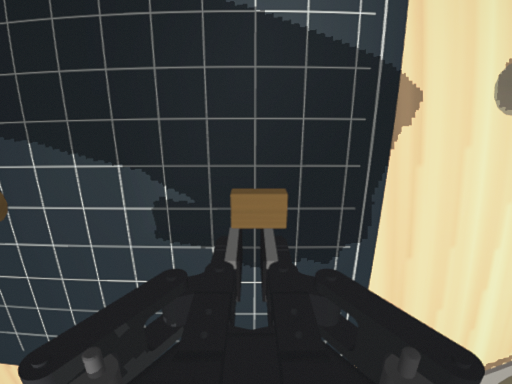

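The flat is now square to the tips at (259,207), with both fingers behind it. I push on.

arm_command:
  moves: [-0.76, 12, 0, 1, 0, 0, 0, -0.76, 17, 0, 0, 0, 0, 0, -0.76, 22, 0, 0, 0, 0, 0, -0.76, 22, 0, 0, 0, 0, 0, -0.76, 22, 0, 0, 0, 0, 0, -0.76, 22, 0, 0, 0, 0, 0, -0.76, 22, 0, 0, 0, 0, 0, -0.76, 20, 0, 0, 0, 0, 0]

```text
clock: 15.58
tcp_pos: [0.6452, -0.0674, 0.0063]
orientation: [-0.0, 0.755, 0.655, 0.0]
wrist_force: [-0.4, -1.2, -0.2]
finger_gap: 0.01
grip_force: 0.1
```

```bash
python3 - <<'E'
from h import *
st()
im,d=read_camera('wrist'); P=pose('wrist')
for k,z in dict(flat_offcut=.008).items():
    for r in recognise('wrist',k)[:2]: print(k,r['confidence'],r['point'],mat(onplane(P,r['point'],z)))
E
```

```text
t 15.575 mat [72.8 63.6] z 6.3 yaw err -0.09 tilt [0.0001 0.0001] gap 0.01 F [-0.4 -1.2 -0.2] j [-0.23  0.6  -0.09  0.89  0.    1.48]
flat_offcut 0.95 [257.0, 210.2] [76.1 85.8]
```

arm_command:
  moves: [-0.76, 15, 0, 0, 0, 0, 0, -0.76, 22, 0, 0, 0, 0, 0, -0.76, 23, 0, 0, 0, 0, 0, -0.76, 23, 0, 0, 0, 0, 0, -0.76, 23, 0, 0, 0, 0, 0, -0.76, 23, 0, 0, 0, 0, 0, -0.76, 16, 0, 0, 0, 0, 0, -0.76, 10, 0, 0, 0, 0, 0]

```text
clock: 16.68
tcp_pos: [0.667, 0.0856, 0.0063]
orientation: [0.0, 0.755, 0.655, -0.0]
wrist_force: [0.4, -1.5, 0.3]
finger_gap: 0.0102
grip_force: 0.4
```

arm_command:
  moves: [-0.76, 0, 0, 0, 0, 0, 0, -0.76, -15, 0, 0, 0, 0, 0, -0.76, -15, 0, 0, 0, 0, 0, -0.76, 0, 0, -40, 0, 0, 0, -0.76, 0, 0, -50, 0, 0, 0, -0.76, -30, -40, -40, 0, 0, 0, -0.76, -40, -40, -10, 0, 0, 0, -0.76, 0, 0, 0, 0, 0, 0]

```text
clock: 17.68
tcp_pos: [0.5715, -0.0057, 0.1466]
orientation: [-0.0, 0.757, 0.653, -0.0]
wrist_force: [0.3, 0.2, 0.1]
finger_gap: 0.0104
grip_force: 0.0
```

```bash
python3 - <<'E'
from h import *
st()
Z=dict(flat_offcut=.007,square_offcut=.01,round_offcut=.008,jar=.017,ring=.0075,bottle=.05,brush=.006)
for n in ['wrist','scene','side']:
    im,d=read_camera(n); P=pose(n); cv2.imwrite(f'pics/{n}9.png',im)
    for k,z in Z.items():
        for r in recognise(n,k)[:1]: print(n,k,round(r['confidence'],2),np.round(r['point']),mat(onplane(P,r['point'],z)))
cv2.imwrite('pics/f.png',np.hstack([cv2.resize(cv2.imread(f'pics/{n}9.png'),(400,300)) for n in ('wrist','side')]))
E
```

```text
t 17.675 mat [ -8.8 114.2] z 146.6 yaw err 0.21 tilt [-0.0006 -0.0004] gap 0.0104 F [0.3 0.2 0.1] j [-0.15  0.34 -0.12  1.11 -0.    1.57]
wrist flat_offcut 0.93 [340.  43.] [ 77.1 243.5]
wrist square_offcut 0.92 [355.  10.] [ 87.7 271.1]
wrist round_offcut 0.94 [200.  34.] [-52.7 251. ]
wrist jar 0.97 [264. 187.] [  7.1 105.6]
wrist bottle 0.83 [458. 293.] [219.3  -5.3]
scene flat_offcut 0.62 [335. 185.] [ 90.4 232.9]
scene square_offcut 0.62 [349. 174.] [ 84.3 277.1]
scene jar 0.76 [265. 180.] [  5.5 101.8]
scene ring 0.54 [172. 184.] [-96.3 -76.7]
scene bottle 0.84 [276. 277.] [219.   -7.4]
scene brush 0.8 [107. 263.] [  13.8 -259. ]
side flat_offcut 0.62 [227. 142.] [ 81.5 227. ]
side round_offcut 0.53 [176. 160.] [-52.9 241.4]
side jar 0.89 [224. 185.] [  4.3 106.3]
side bottle 0.67 [329. 175.] [206.5 -18.2]
side brush 0.65 [308. 317.] [ -13.6 -255.9]
```

View pics/f.png

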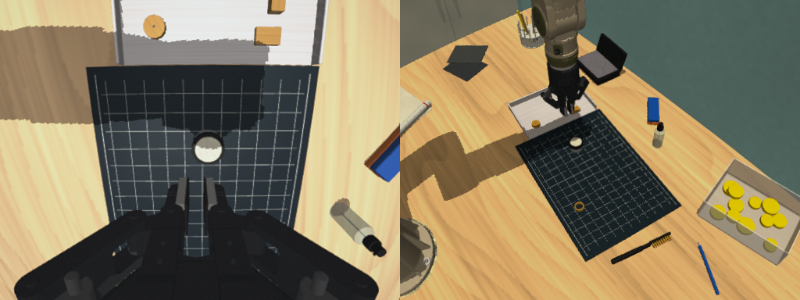

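The wrist view shows all three offcuts wholly inside the tray: round (154,26), flat (267,36), square (278,4). The flat's rear edge is about 20 mm past the mouth. The jar, ring, bottle and brush are in place, so I'm handing in.

```bash
python3 -c "
from workcell import *
print(hand_in())"
```

```text
the job is handed in; nothing more can be done
None
```

I swept all three brass offcuts into the tray. The last pictures show each wholly inside, with the ring, jar, bottle and brush where they stood. The job is handed in at about 18 s on the robot clock, but no verdict came back.

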